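# Clamp a specimen holder on the stage to the set tension

### The arm

A 6-joint arm with a two-finger parallel gripper is mounted at the origin on the work surface. World frame = base frame: x ahead of the robot, y to its left, z up, the work surface at z = 0. Lengths are in mm, angles in rad, forces in N, time in s.
With the tool pointing down it reaches from about 325 to 750 mm from the base axis. Payload 7.6 kg.
Tool frame: the origin (TCP) lies midway between the tips of the shut fingers; the grasp point (between the pads) lies 19 mm behind it; y points along the fingers, z is the direction in which the jaws open and shut, and the axes are right-handed (so a half turn about y gives the same grasp; the last joint's range is limited). The gripper opens to 85 mm and grips with 20 to 120 N. Pads are 22 mm wide; open, the fingers measure 114 mm over their backs; the gripper's body (76 mm by 85 mm) begins 54 mm behind the grasp point. The pads swing forward as they close: fully open they stand 13 mm farther back than shut.
Start: joints at [-1.258, 0.052, 1.401, -0, 1.689, -0.07], TCP at [196.123, -487.013, 231.323] pointing down, gripper open.
Joint ranges: [-2.9, 2.9], [-0.91, 2.17], [0.12, 2.37], [-1.06, 4.2], [0.26, 2.73], [-2.93, 2.93]. Speed limits (rad/s): [2.57, 2.57, 3.01, 3.14, 3.14, 3.14].

### API

Orientations are given as a unit quaternion [w, x, y, z].
In Python, from plant import ctrl, kin, monitor, cams gives the robot as it stands. Calls block until the motion is done:
- ctrl.move_pose(position, orientation): joint-space move of the TCP to a pose.
- ctrl.movel(position, orientation=None, feed=150): straight line of the TCP; orientation=None keeps the orientation; feed is the mean speed in mm/s.
- ctrl.goto_joints(angles): joint-space move.
- ctrl.open_gripper() and ctrl.close(grip_force=None): open the fingers fully, or close them until they stop; grip_force is the grip in N (None keeps the last).
- ctrl.dwell(seconds).
- kin.solve_ik(position, orientation): joint angles nearest the present ones, or None.
- monitor.read_state(): the state.
- cams.capture(name): name is "side" or "top" or "wrist"; returns the picture (420x560x3 uint8, blue, green, red); there is no depth.
- cams.camera_model(name): a dict with "vertical_fov" (degrees; the focal length in pixels is half the picture's height over the tangent of half this angle, whatever the lens; pixels are square), "cx", "cy" (the principal point, pixels), "k1" (the pictures are not rectified: a ray, as slopes to the right and down, at radius r is drawn at 1 + k1 r^2 times it, then the intrinsics apply), "view" (4x4, takes a point from world to camera coordinates). Camera axes: x right, y down, z forward; pixel columns grow to the right and rows downward; lengths in mm; the calibration is good to about 2 mm. A picture is of the moment at which its call begins: read the wrist's pose just before it. camera_model takes no time and is no camera call; for the wrist camera it gives the pose at the moment of the call.
A pose or a line that the arm cannot do raises ctrl.MotionError and nothing moves.
- ctrl.job_done(): hands the job in, once; it reports no verdict.
The state is a dict: "clock": time; "qpos": joint angles; "joint_vel": joint speeds; "effort": joint torques, N m; "tcp_pos": TCP position; "tcp_rot": TCP orientation; "ft_force": force on the tool from outside, world axes, zero at the start; "wrist_torque": the same for the moment, N m; "grip_width": opening from 0.0 (shut) to 1.0 (fully open).
Only numpy, scipy, OpenCV 4.12 (cv2) and the standard library are available. Lean on these libraries where they do the work, as an engineer would, in place of code of your own. Each camera call takes 0.05 s, during which the arm holds its last target.

### The job

Put the blue specimen holder upright on the black stage and gently slide it home into the V stop until you feel it bear firmly against the stop. Then turn the blue knob clockwise until the sprung jaw arm clamps the holder and its orange pointer stands on the green mark, never letting it reach the red line; let go. Move the arm only with the knob, do not shove the holder hard into the stop, and leave the grey holder, the bottle and the slide box where they are.

Things in the scene. Friction and masses are not known exactly. Their poses are not given: they have to be found in the camera images.
- stage: Black specimen stage, a fixed plate 220 x 290 mm (its x, y), top face 30 mm above the table. Origin: table height, under the plate (plate spans x -90..130, y -145..145 mm). Its +y axis is the clamping direction: knob near the -y end, V stop near the +y end. Anything on it besides knob and its grey housing (48 mm dia, to 68 mm above the table) is lower than 48 mm above the table.
- seat (a point): Point on the stage's top face under the centre of a holder that sits home in the V stop (stage frame x 0, y 58 to 66 mm: the stop is set differently each time); axes as the stage. The holder is slid along the stage's +y into the stop and touches both faces when its axis is over this point. A push of 4 to 10 N by hand is plenty to be sure that it bears; above 20 N is a shove.
- holder_blue: Loose specimen holder to clamp: blue round base 40 mm dia, 14 mm high, with a bare aluminium stem 20 mm dia on its centre up to 40 mm above its underside; about 0.12 kg. Origin: centre of underside, z up. Grasp it by the stem from above.
- holder_grey: Bystander: same shape as the blue holder, grey base. The two may stand in each other's place.
- oil_bottle: Bystander: small amber bottle, 38 mm dia, 75 mm tall. Origin: centre of underside.
- slide_box: Bystander: white slide box with a green lid, 82 x 102 x 28 mm. Origin: centre of underside.
- knob_grip (a point): Point on the vertical axis of the round blue knurled drive knob (42 mm dia, from 74 to 106 mm above the table), at 92 mm above the table; its grey housing below ends at 68 mm. Turned clockwise seen from above it drives the jaw carriage along the stage's +y, about 10 mm per rad; friction (about 0.2 N m) holds it where it is left. The whole turn needed is 2.5 to 4.4 rad, in several grasps; its stops lie beyond.
- jaw_nose (a point): Foremost point (stage +y side) of the brass jaw tip that presses on the holder's base, 9 mm above the stage. The tip slides a little in the sprung arm, 45 mm from the arm's pivot. It starts 12 to 36 mm short of a holder that is home.
- spring_arm (a joint): Deflection of the sprung jaw arm, rad: 0 at rest, grows as the jaw is pressed on the holder (about 50 N per rad at the nose). The green mark is at 0.16 (its width is 0.13 to 0.19), the red line begins at 0.25. Once the end play is taken up, a knob turn of about 0.7 rad takes it from 0 to the green mark, 1.1 rad to the red line.
- pointer_tip (a point): Tip of the orange pointer at the arm's far end, 150 mm from the pivot, 10 mm above the stage. It swings towards the stage's -y over the white scale plate as the arm is tensioned.
- mark (a point): Centre of the green set mark on the white scale plate (the scale rides on the carriage), at the pointer tip's height and radius: the tip stands here at the set tension. The green mark is 9 mm wide (its edges are the limits for the tip); the red line starts about 13 mm farther on.
- vstop: The rigid aluminium V stop (90 degrees, 14 mm high, opening to the stage's -y), fixed to the stage; origin at the seat point, axes as the stage.
- carriage: Aluminium jaw carriage with the white scale plate and the sprung arm. Origin on the stage face, 45 mm along stage +x from the arm pivot; axes as the stage. The jaw tip has end play in the arm, different each time: once it touches the holder, up to 6 mm of drive (0.6 rad of knob) may be lost, at about 1 N, with the pointer hardly moving before the tension rises, so no turn worked out beforehand is right.
Not all that is in view belongs to the job. Of the things that look like the holder_blue, take the one that is nearest to the robot's base at the start.

How it is judged:
By the outcome, as a careful person would: the job done as asked, in the order asked, and still so for the second after the job is handed in, with the robot touching nothing.
It also fails if it takes over 69 s, if anything falls off the work surface, if the arm or the gripper's body presses on something with over 40 N, if the wrist force passes 120 N, or if a joint passes its speed limit or range.

## Working session

There is one attempt and no reset: what is moved stays moved. The work goes in short steps, each a Python script; the robot and the scene stay as the last script left them, time stands still between calls to the robot, and variables do not carry over. Pictures are saved under pics/ and viewed, and the job is handed in when it is done.

```bash
ls; mkdir -p pics
python3 - <<'E'
from plant import ctrl, kin, monitor, cams
import cv2
for n in("top","side","wrist"):
    im=cams.capture(n); cv2.imwrite(f"pics/{n}0.png",im)
    m=cams.camera_model(n); print(n,{k:(v if k!='view' else [[round(float(x),3) for x in r] for r in v]) for k,v in m.items()})
s=monitor.read_state();print(s)
E
```

```text
pics
top {'vertical_fov': 46.51201645243748, 'cx': 291.4046718034945, 'cy': 212.19217226173578, 'k1': -0.14097677315271434, 'view': [[0.02, -1.0, 0.016, -6.707], [-0.994, -0.022, -0.109, 615.543], [0.109, -0.013, -0.994, 1138.167], [0.0, 0.0, 0.0, 1.0]]}
side {'vertical_fov': 48.63274518524057, 'cx': 280.390786111657, 'cy': 205.4181786928657, 'k1': -0.0274115617822826, 'view': [[-0.992, -0.124, -0.004, 591.973], [-0.065, 0.55, -0.833, 113.434], [0.105, -0.826, -0.553, 990.882], [0.0, 0.0, 0.0, 1.0]]}
wrist {'vertical_fov': 59.00345852055074, 'cx': 279.6661074460514, 'cy': 207.31791874091925, 'k1': -0.018805559937196632, 'view': [[0.374, -0.927, -0.0, -524.52], [-0.877, -0.354, 0.323, -41.783], [-0.3, -0.121, -0.946, 380.467], [0.0, 0.0, 0.0, 1.0]]}
{'clock': 0.15, 'qpos': array([-1.25830226e+00,  5.27164585e-02,  1.40147014e+00,  2.48527937e-05,
        1.68861322e+00, -7.02880248e-02]), 'joint_vel': array([ 1.57527504e-05, -2.72152233e-03, -4.83760988e-03, -2.96441587e-04,
       -8.79653274e-04, -2.78338256e-04]), 'effort': array([ 1.15838404e-03, -3.81950033e+01, -3.60423374e+01, -1.36917106e-05,
        4.65907215e-03, -3.21918790e-06]), 'tcp_pos': array([ 196.05374713, -486.77912121,  230.66392629]), 'tcp_rot': array([ 0.13446728, -0.13455307,  0.69461982, -0.69377037]), 'ft_force': array([-0.82162518,  0.13952611,  0.1011559 ]), 'wrist_torque': array([-0.01835448, -0.03968883,  0.02548014]), 'grip_width': 0.9996326996692096}
```

View pics/top0.png

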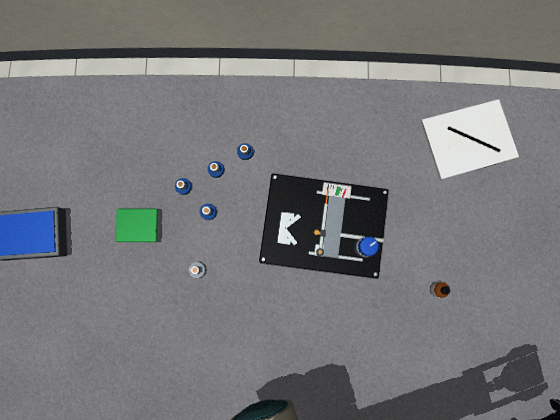

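View pics/side0.png

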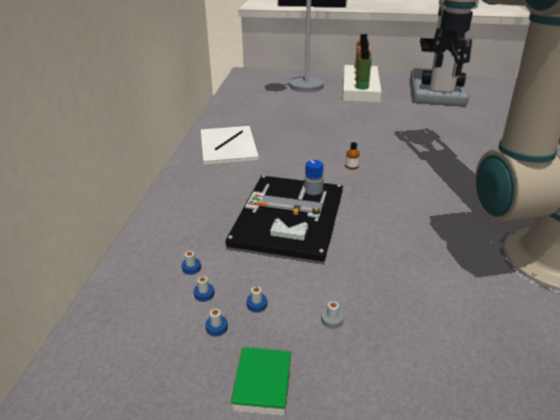

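View pics/wrist0.png

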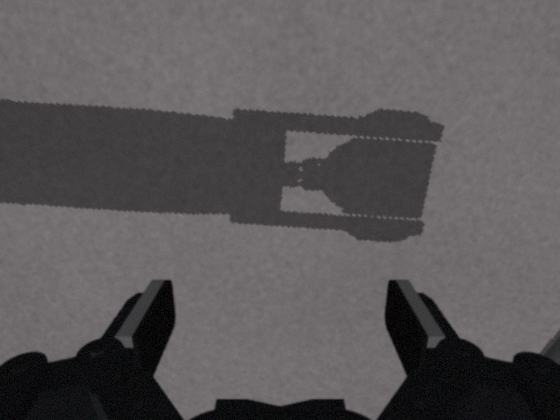

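```bash
cat > h.py <<'E'
from plant import ctrl, kin, monitor, cams
import cv2, numpy as np
from scipy.spatial.transform import Rotation as R
def K(m): 
    f=210/np.tan(np.radians(m["vertical_fov"])/2); return np.array([[f,0,m["cx"]],[0,f,m["cy"]],[0,0,1.]])
def ray(m,uv):
    p=cv2.undistortPoints(np.array(uv,float).reshape(-1,1,2),K(m),np.array([m["k1"],0,0,0,0.])).reshape(-1,2)
    V=np.array(m["view"]); d=np.c_[p,np.ones(len(p))]@V[:3,:3]; c=-V[:3,:3].T@V[:3,3]; return c,d
def onz(m,uv,z):
    c,d=ray(m,uv); return c+d*((z-c[2])/d[:,2])[:,None]
def tri(m1,uv1,m2,uv2):
    c1,d1=ray(m1,uv1);c2,d2=ray(m2,uv2);d1,d2=d1[0],d2[0]
    A=np.c_[d1,-d2];t=np.linalg.lstsq(A,c2-c1,rcond=None)[0]
    a,b=c1+t[0]*d1,c2+t[1]*d2; return (a+b)/2,np.linalg.norm(a-b)
def proj(m,P):
    V=np.array(m["view"]); return cv2.projectPoints(np.array(P,float).reshape(-1,1,3),cv2.Rodrigues(V[:3,:3])[0],V[:3,3],K(m),np.array([m["k1"],0,0,0,0.]))[0].reshape(-1,2)
def comps(mask,amin=20):
    n,l,s,c=cv2.connectedComponentsWithStats(mask.astype(np.uint8)); return [(s[i,4],c[i],s[i,:4]) for i in range(1,n) if s[i,4]>=amin]
def show(im,box,path,sc=4):
    x0,y0,x1,y1=box; cv2.imwrite(path,cv2.resize(im[y0:y1,x0:x1],None,fx=sc,fy=sc,interpolation=cv2.INTER_CUBIC))
E
python3 - <<'E'
from h import *
np.set_printoptions(precision=1,suppress=True)
for n in("top","side"):
    im=cv2.imread(f"pics/{n}0.png");m=cams.camera_model(n)
    hsv=cv2.cvtColor(im,cv2.COLOR_BGR2HSV)
    b=cv2.inRange(hsv,(100,120,40),(130,255,255))>0
    for a,c,s in comps(b): print(n,"blue",a,c,s,onz(m,[c],14)[0],onz(m,[c],106)[0])
    o=cv2.inRange(hsv,(5,100,60),(22,255,255))>0
    for a,c,s in comps(o,4): print(n,"orange",a,c,onz(m,[c],40)[0])
im=cv2.imread("pics/top0.png");m=cams.camera_model("top")
show(im,(250,165,400,290),"pics/stage0.png",5)
show(im,(165,135,265,290),"pics/hold0.png",4)
E
```

```text
top blue 124 [244.9 151.9] [237 143  16  16] [765.5 124.1  14. ] [743.9 116.2 106. ]
top blue 127 [216.  169.4] [208 161  16  16] [719.8 194.2  14. ] [701.8 180.8 106. ]
top blue 128 [183.4 186.3] [175 178  16  16] [676.  273.3  14. ] [661.3 253.7 106. ]
top blue 133 [208.4 211.9] [200 204  16  16] [614.  208.6  14. ] [604.2 194.1 106. ]
top blue 2231 [ 26.8 233. ] [  0 211  55  45] [550.3 671.8  14. ] [545.4 621.3 106. ]
top blue 314 [368.1 246.2] [358 236  22  21] [ 538.5 -182.6   14. ] [ 534.5 -166.8  106. ]
top orange 17 [243.6 148. ] [768.9 125.3  40. ]
top orange 16 [213.5 166. ] [723.  196.8  40. ]
top orange 14 [179.7 183.5] [678.6 277.   40. ]
top orange 25 [326.4 196.8] [653.9 -76.9  40. ]
top orange 13 [205.6 209.6] [616.6 211.5  40. ]
top orange 33 [316.7 231.8] [569.4 -54.7  40. ]
top orange 14 [319.7 251.5] [522.6 -62.7  40. ]
top orange 12 [194.2 269.7] [473.1 233.3  40. ]
top orange 119 [439.7 289.4] [ 436.6 -352.7   40. ]
side blue 279 [313.9 169.1] [306 160  17  19] [ 540.4 -305.    14. ] [ 533.2 -139.7  106. ]
side blue 157 [191.  267.4] [182 259  18  15] [764.2 13
[... 355 characters left out ...]
 4 [367.5  42. ] [  354.  -1599.9    40. ]
side orange 32 [358.4  52.8] [  402.7 -1397.7    40. ]
side orange 7 [369.3  53.9] [  352.8 -1385.1    40. ]
side orange 13 [356.3  62.2] [  414.3 -1244.8    40. ]
side orange 96 [352.7 153.2] [ 435.3 -363.5   40. ]
side orange 16 [351.2 167.3] [ 439.8 -280.    40. ]
side orange 36 [260.6 203.4] [653.3 -77.5  40. ]
side orange 12 [315.7 208.5] [522.4 -71.1  40. ]
side orange 38 [295.5 211. ] [568.1 -55.3  40. ]
side orange 13 [189.  253.2] [769.4 122.5  40. ]
side orange 15 [202. 279.] [722.7 194.5  40. ]
side orange 14 [255.9 289.1] [616.2 209.1  40. ]
side orange 16 [333.  304.5] [473.  231.5  40. ]
side orange 19 [214.6 311.9] [678.5 274.3  40. ]
```

View pics/stage0.png

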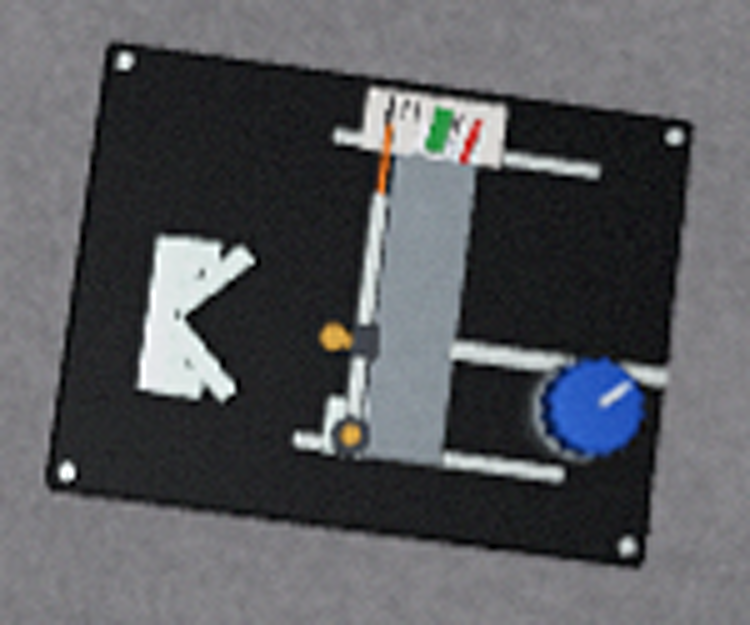

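View pics/hold0.png

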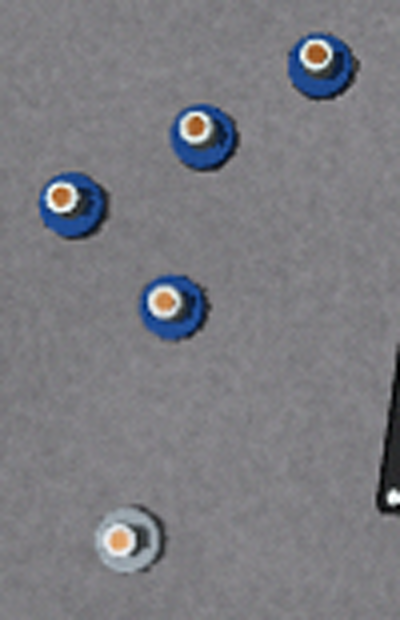

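Run:
```python
from h import *
np.set_printoptions(precision=1,suppress=True)
for n in("top","side"):
    im=cv2.imread(f"pics/{n}0.png");m=cams.camera_model(n)
    g=cv2.cvtColor(im,cv2.COLOR_BGR2GRAY)
    hull=cv2.inRange(g,0,45); 
    cs=cv2.findContours(hull,cv2.RETR_EXTERNAL,cv2.CHAIN_APPROX_NONE)[0]
    tgt=proj(m,[[590,-65,30]])[0]
    c=[c for c in cs if cv2.contourArea(cv2.convexHull(c))>3000 and cv2.pointPolygonTest(cv2.convexHull(c),tuple(map(float,tgt)),False)>0][0]
    h=cv2.convexHull(c); P=cv2.approxPolyDP(h,4,True).reshape(-1,2); print(n,P.tolist(), onz(m,P,30).tolist() and onz(m,P,30))
    poly=cv2.fillConvexPoly(np.zeros_like(g),h,1)
    for a,cc,s in comps((g>110)&(poly>0),3):
        if a<40: 
            w=onz(m,[cc],30)[0]; print(a,cc,w)
    if n=="side": show(im,(225,150,350,260),"pics/stage_s0.png",6)
```

```text
top [[271, 175], [387, 189], [378, 276], [260, 262]] [[ 705.7   57.5   30. ]
 [ 678.  -225.9   30. ]
 [ 466.8 -204.3   30. ]
 [ 495.    78.6   30. ]]
12 [274.5 176.7] [701.8  48.9  30. ]
8 [384.5 192. ] [ 670.4 -219.7   30. ]
22 [316.6 232.1] [569.2 -55.2  30. ]
9 [357.2 247.8] [ 533.5 -153.5   30. ]
12 [319.8 251.4] [523.1 -63.5  30. ]
4 [360.  253.5] [ 519.9 -160.3   30. ]
10 [263.  258.8] [502.8  71.6  30. ]
10 [375.  273.8] [ 471.9 -197.    30. ]
side [[341, 186], [322, 261], [227, 246], [244, 208], [323, 184]] [[ 465.  -196.2   30. ]
 [ 498.6  102.9   30. ]
 [ 700.6   78.1   30. ]
 [ 692.   -68.1   30. ]
 [ 511.1 -200.8   30. ]]
16 [295.5 210. ] [569.8 -74.1  30. ]
6 [230.  236.5] [701.4  44.9  30. ]
8 [320.9 250.1] [502.7  68.3  30. ]
```

View pics/stage_s0.png

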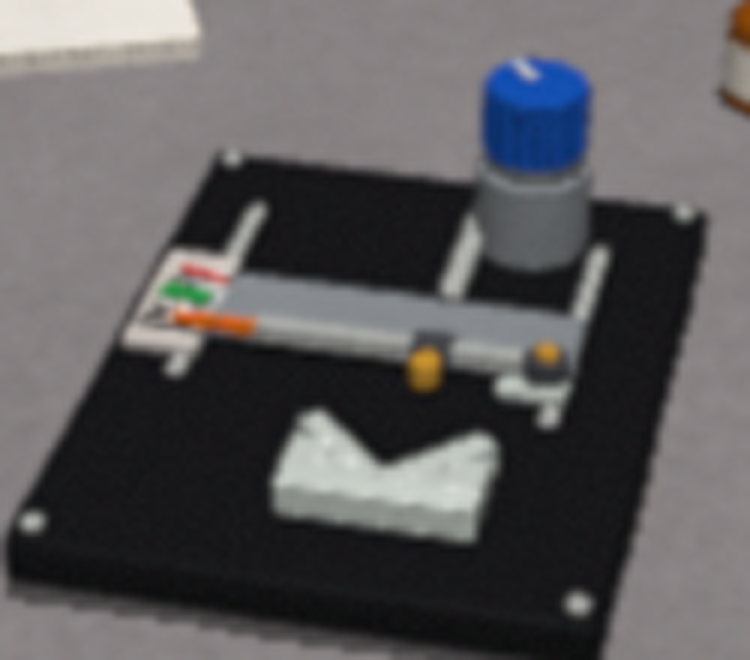

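```bash
cat >> h.py <<'E'
np.set_printoptions(precision=2,suppress=True)
yaw=np.arctan2(-22.7,199.0)
SX=np.array([np.cos(yaw),np.sin(yaw),0]);SY=np.array([-np.sin(yaw),np.cos(yaw),0])
def quat(a):
    a=np.array(a,float);a/=np.linalg.norm(a);y=np.array([0,0,-1.]);x=np.cross(y,a)
    return R.from_matrix(np.c_[x,y,a]).as_quat(scalar_first=True)
def st():
    s=monitor.read_state();print("t%.2f tcp"%s["clock"],s["tcp_pos"],"q",s["qpos"],"F",s["ft_force"],"M",s["wrist_torque"],"g%.3f"%s["grip_width"]);return s
E
python3 - <<'E'
from h import *
mt,ms=cams.camera_model("top"),cams.camera_model("side")
print("yaw",yaw)
print("nose",tri(mt,[316.7,231.9],ms,[295.5,211]))
print("stem",tri(mt,[205.6,209.6],ms,[255.9,289.1]))
print("Vapex top",onz(mt,[[286,228]],44))
for a in (SY,-SY,SX,-SX):
    for p in([616.4,210.3,120],[574,-12,60],[534,-166,75]):
        q=kin.solve_ik(p,quat(a)); print(a[:2],p,q)
E
```

```text
yaw -0.11357941608707345
nose (array([568.52, -54.78,  40.36]), np.float64(0.9829179556716403))
stem (array([616.03, 211.18,  41.97]), np.float64(0.7024451477280922))
Vapex top [[576.48  18.41  44.  ]]
[0.11 0.99] [616.4, 210.3, 120] [ 0.27  0.46  1.14 -0.    1.54 -1.19]
[0.11 0.99] [574, -12, 60] [-0.09  0.31  1.46 -0.    1.37 -1.54]
[0.11 0.99] [534, -166, 75] [-0.37  0.25  1.5  -0.    1.39 -1.82]
[-0.11 -0.99] [616.4, 210.3, 120] [0.27 0.46 1.14 0.   1.54 1.96]
[-0.11 -0.99] [574, -12, 60] [-0.09  0.31  1.46  0.    1.37  1.6 ]
[-0.11 -0.99] [534, -166, 75] [-0.37  0.25  1.5   0.    1.39  1.32]
[ 0.99 -0.11] [616.4, 210.3, 120] [ 0.27  0.46  1.14 -0.    1.54  0.39]
[ 0.99 -0.11] [574, -12, 60] [-0.09  0.31  1.46 -0.    1.37  0.03]
[ 0.99 -0.11] [534, -166, 75] [-0.37  0.25  1.5  -0.    1.39 -0.25]
[-0.99  0.11] [616.4, 210.3, 120] [ 0.27  0.46  1.14 -0.    1.54 -2.76]
[-0.99  0.11] [574, -12, 60] None
[-0.99  0.11] [534, -166, 75] [-0.37  0.25  1.5  -0.    1.39  2.89]
```

Run:
```python
from h import *
ctrl.move_pose([616.2,210.5,150],quat(SY)); s=st()
m=cams.camera_model("wrist"); im=cams.capture("wrist"); cv2.imwrite("pics/w1.png",im)
print(proj(m,[[616.2,210.5,40],[616.2,210.5,14]]))
import json; json.dump({k:(np.array(v).tolist()) for k,v in m.items()},open("w1.json","w"))
```

```text
t3.02 tcp [616.51 209.6  150.15] q [ 0.27  0.44  1.1  -0.    1.59 -1.18] F [-0.09  0.3  -0.19] M [ 0.02 -0.03  0.03] g0.996
[[280.25 202.23]
 [280.25 192.01]]
```

View pics/w1.png

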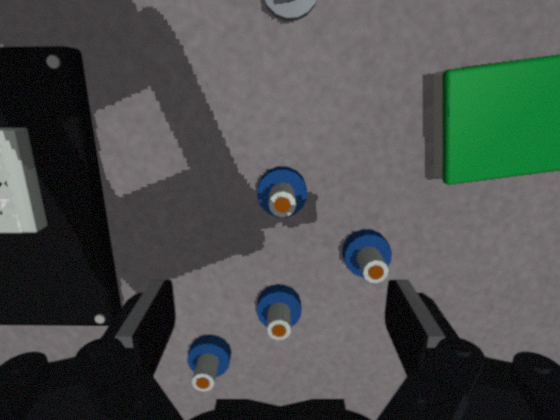

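Wrist view: the chosen blue holder (the nearest one) has its orange stem top at (282,204), predicted (280,202). The three farther blue look-alikes are at (375,271), (279,330) and (203,382), the grey holder at (290,5), and the stage is on the left.

Run:
```python
from h import *
m=cams.camera_model("wrist"); im=cv2.imread("pics/w1.png")
hsv=cv2.cvtColor(im,cv2.COLOR_BGR2HSV)
for a,c,s in comps(cv2.inRange(hsv,(5,120,80),(22,255,255))>0,30): print("st",a,c,onz(m,[c],40)[0])
g=im.min(axis=2)
for z,p in((0,[53,61]),(0,[99.5,319.5])): print(onz(m,[p],30))
P=np.array([616.2,210.5])
for a,c,s in comps(cv2.inRange(hsv,(5,120,80),(22,255,255))>0,30):
    w=onz(m,[c],40)[0]
    if np.linalg.norm(w[:2]-P)<8: P=w[:2]
print(P); np.save("P.npy",P)
ctrl.movel([P[0],P[1],18],quat(SY),feed=150); s=st()
ctrl.close(40); s=st()
im=cams.capture("wrist"); cv2.imwrite("pics/w2.png",im)
im=cams.capture("side"); show(im,(180,220,340,340),"pics/s2.png",4)
```

```text
st 191 [281.8  204.73] [618.17 211.45  40.  ]
st 144 [375.58 271.94] [680.12 276.67  40.  ]
st 116 [278.47 330.26] [724.48 196.75  40.  ]
st 100 [202.38 382.71] [770.83 125.4   40.  ]
[[503.96  71.02  30.  ]]
[[704.88  47.77  30.  ]]
[618.17 211.45]
t4.11 tcp [618.98 211.65  19.44] q [ 0.27  0.56  1.21 -0.    1.36 -1.18] F [ 0.45 -0.34  0.46] M [-0.02 -0.01 -0.02] g1.000
t4.73 tcp [618.33 211.46  18.32] q [ 0.27  0.56  1.21 -0.    1.36 -1.18] F [-0.13  0.15  2.84] M [-0.04  0.03 -0.04] g0.216
```

View pics/s2.png

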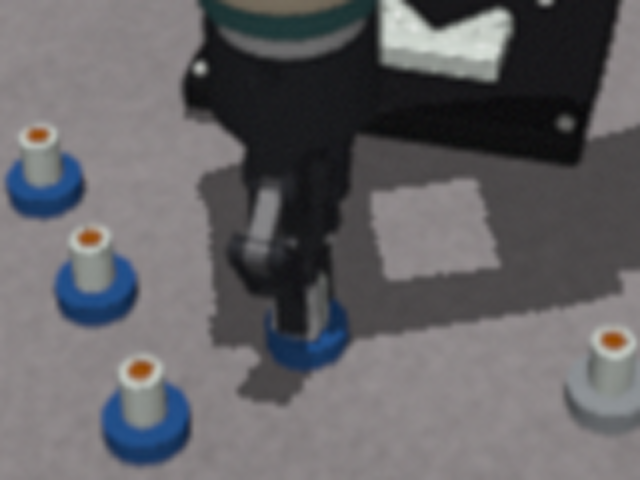

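```bash
cat >> h.py <<'E'
O=np.array([567.4,-72.3,0])
def S(x,y,z): return O+SX*x+SY*y+np.array([0,0,z])
E
python3 - <<'E'
from h import *
P=np.load("P.npy")
ctrl.movel([P[0],P[1],95],feed=200); s=st()
ctrl.movel(S(0,50,95),quat(SY),feed=250); ctrl.dwell(.2); s=st()
m=cams.camera_model("wrist"); im=cams.capture("wrist"); cv2.imwrite("pics/w3.png",im)
print(proj(m,[S(0,62,44),S(0,90.3,44),S(0,15,39),S(-20,-95,106)]))
import json; json.dump({k:(np.array(v).tolist()) for k,v in m.items()},open("w3.json","w"))
E
```

```text
t5.37 tcp [617.66 211.34  93.72] q [ 0.27  0.49  1.16 -0.    1.5  -1.18] F [-1.1   0.15 -2.83] M [ 0.01  0.02 -0.04] g0.212
t6.67 tcp [573.19 -21.56  94.87] q [-0.1   0.27  1.43  0.    1.44 -1.56] F [-0.26  1.44 -1.44] M [ 0.    0.01 -0.05] g0.214
[[298.04 235.3 ]
 [348.11 235.42]
 [216.31 231.67]
 [-89.53 248.24]]
```

View pics/w3.png

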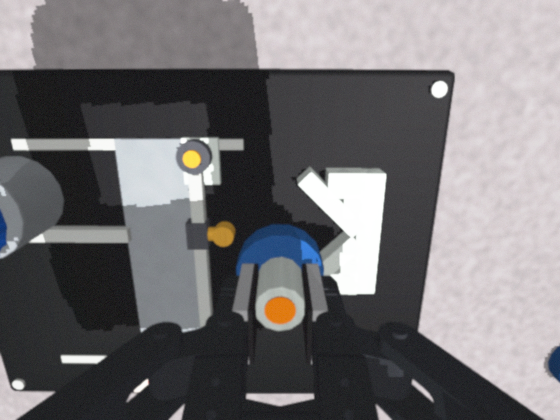

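Wrist view over the stage: the holder is held upright, its stem top at (280,310). The V apex is at about (352,236), the brass nose at (236,233) and the housing at (20,205).

Run:
```python
from h import *
m=cams.camera_model("wrist")
def sf(w): d=w-O; return [d@SX,d@SY]
for nm,p,z in(("apex",[352,236],44),("nose",[236,233],39),("scr",[439,89.5],30),("scr",[17,385],30),("pivot",[191,158],45)):
    w=onz(m,[p],z)[0]; print(nm,w,np.array(sf(w)))
s=st(); z=62
ctrl.movel(S(0,48,56),feed=120); ctrl.dwell(.15); s=st()
F0=s["ft_force"].copy(); z=51
while z>45.5:
    ctrl.movel(S(0,48,z),feed=20); s=monitor.read_state(); print(z,s["tcp_pos"][2],s["ft_force"]-F0)
    if (s["ft_force"]-F0)[2]>2.5: break
    z-=.5
st()
```

```text
apex [578.25  19.42  44.  ] [ 0.39 92.36]
nose [571.17 -46.38  39.  ] [ 0.81 26.18]
scr [504.68  72.31  30.  ] [-78.71 136.57]
scr [ 674.22 -222.06   30.  ] [ 123.11 -136.69]
pivot [524.06 -62.52  45.  ] [-44.17   4.8 ]
t6.72 tcp [573.16 -21.71  94.9 ] q [-0.1   0.27  1.43  0.    1.44 -1.56] F [-0.69  0.41 -1.44] M [ 0.01 -0.01  0.  ] g0.216
t7.34 tcp [573.56 -24.65  57.25] q [-0.11  0.31  1.46  0.    1.36 -1.56] F [ 0.31 -0.53 -1.25] M [-0.02 -0.08  0.04] g0.219
51 50.832530082162336 [ 0.06  0.12 -0.26]
50.5 50.50482076539109 [-1.1  -0.08  0.16]
50.0 49.97184730413701 [0.58 0.39 0.06]
49.5 49.45836507778563 [-0.69  0.69 -0.3 ]
49.0 48.95575760872147 [-0.81  0.18 -0.28]
48.5 48.428715296129866 [ 0.05  1.16 -0.65]
48.0 48.28962040979404 [-1.8  -0.17  1.99]
47.5 48.25976035704781 [-3.59  0.84  6.66]
t9.49 tcp [572.96 -24.62  48.26] q [-0.11  0.32  1.47 -0.    1.35 -1.56] F [-3.28  0.31  5.4 ] M [0.03 0.58 0.04] g0.213
```

Run:
```python
from h import *
z=48.1
ctrl.movel(S(0,48,z),feed=20); ctrl.dwell(.1); s=st(); F0=s["ft_force"].copy()
y=48.
def f(n=3):
    a=[]
    for i in range(n):
        s=monitor.read_state(); a.append(s["ft_force"]); ctrl.dwell(.02)
    d=np.mean(a,axis=0)-F0; return d@SX,d@SY,d[2],(s["tcp_pos"]-O)@SY,(s["tcp_pos"]-O)@SX
ctrl.movel(S(0,56,z),feed=25); print(f()); y=56
while y<68:
    y+=0.5; ctrl.movel(S(0,y,z),feed=12); r=f(); print(y,np.array(r))
    if r[1]<-3.0 or abs(r[0])>6: break
st()
```

```text
t9.84 tcp [573.   -24.61  48.29] q [-0.11  0.32  1.47  0.    1.35 -1.56] F [-1.85  0.06  1.97] M [0.02 0.15 0.  ] g0.217
(np.float64(3.0207071248028483), np.float64(0.32047743346047575), np.float64(0.417587128076081), np.float64(56.42552722260697), np.float64(0.2325356429423157))
56.5 [ 3.53 -0.72  1.3  56.46  0.24]
57.0 [ 3.44 -3.32  1.88 56.69  0.17]
t10.96 tcp [573.99 -15.97  48.27] q [-0.09  0.32  1.47 -0.    1.35 -1.55] F [ 1.13 -3.21  4.02] M [-0.61 -0.15  0.03] g0.217
```

Run:
```python
from h import *
im=cams.capture("wrist"); cv2.imwrite("pics/w4.png",im)
t=cams.capture("top"); show(t,(250,165,400,290),"pics/t4.png",5)
t=cams.capture("side"); show(t,(225,150,350,260),"pics/s4.png",6)
```

```text
(no output)
```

View pics/w4.png

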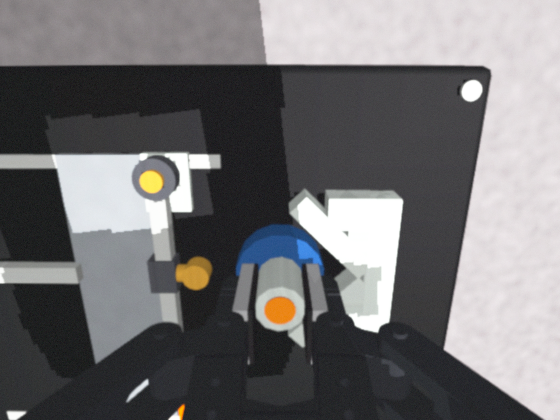

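View pics/s4.png

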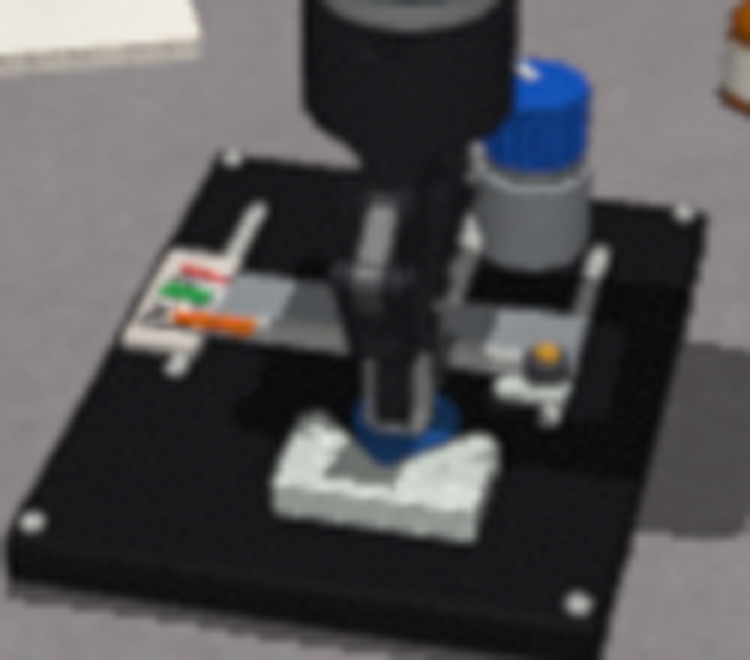

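Run:
```python
from h import *
m=cams.camera_model("wrist")
im=cv2.imread("pics/w4.png"); show(im,(220,180,420,350),"pics/w4c.png",4)
for nm,p,z in(("base c",[280,268],44),("base far",[280,226],44),("stem top",[280,311],70),("apex",[345,278],44),("armtip in",[291,208],44),("scr",[471.5,90.5],30),("nose",[212,272],39)):
    w=onz(m,[p],z)[0]-O; print(nm,w@SX,w@SY)
print(proj(m,[S(0,90,44),S(0,62,44),S(0,57,44)]))
```

```text
base c -3.883938695293692 57.491222338706685
base far -23.847103366322578 57.472790181892655
stem top 0.6058989164780509 57.52691156346208
apex 1.0841839066759438 86.55052905888658
armtip in -31.935199237561505 62.063831297032415
scr -78.87601773428737 137.0308614553672
nose 0.9034809344383404 26.21860802179501
[[352.87 275.85]
 [290.1  275.8 ]
 [278.89 275.78]]
```

View pics/w4c.png

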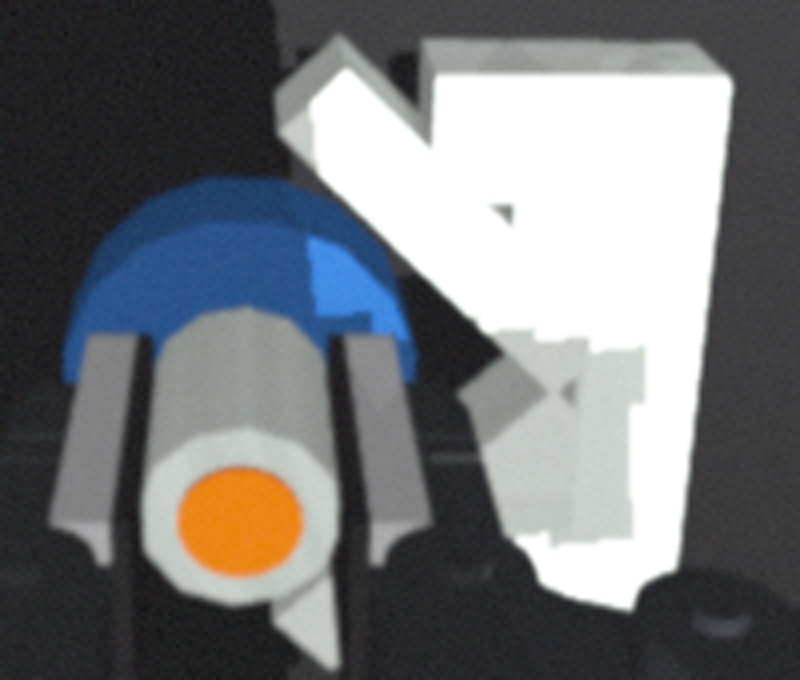

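The picture shows about 5 mm of gap still open between the base (column 323) and the V arm. So the resistance is stage friction under my down-force, not the stop. I'll unload the down-force and slide on.

Run:
```python
from h import *
F0=np.array([-.3,0.2,-1.4])
def f(n=4):
    a=[]
    for i in range(n):
        ctrl.dwell(.02); s=monitor.read_state(); a.append(s["ft_force"])
    d=np.mean(a,axis=0)-F0; return np.array([d@SX,d@SY,d[2],(s["tcp_pos"]-O)@SX,(s["tcp_pos"]-O)@SY,s["tcp_pos"][2]])
z=48.6
ctrl.movel(S(0,57,z),feed=20); print(f())
y=57
while y<67:
    y+=0.5; ctrl.movel(S(0,y,z),feed=15); r=f(); print(y,r)
    if r[1]<-4.0 or abs(r[0])>5: break
```

```text
[ 0.81 -1.63  3.38 -0.32 57.19 48.26]
57.5 [ 0.02 -1.72  2.62 -0.32 57.6  48.3 ]
58.0 [-0.05 -0.69  0.76 -0.26 58.15 48.3 ]
58.5 [ 0.01  0.32 -0.28 -0.18 58.67 48.31]
59.0 [ 0.06 -0.48 -0.17 -0.02 59.01 48.55]
59.5 [ 0.11  0.07  0.05 -0.03 59.53 48.58]
60.0 [ 0.68  0.05 -0.03 -0.03 60.01 48.56]
60.5 [ 0.43 -0.33 -0.36  0.01 60.52 48.61]
61.0 [ 0.72  0.05  0.46  0.   61.   48.61]
61.5 [ 0.24 -0.22  0.48 -0.01 61.52 48.61]
62.0 [ 0.68 -0.53 -0.35  0.01 61.97 48.6 ]
62.5 [ 1.16 -2.78 -0.34  0.12 62.17 48.66]
63.0 [ 1.53 -5.29 -0.14  0.19 62.41 48.71]
```

Run:
```python
from h import *
F0=np.array([-.3,0.2,-1.4])
def f(n=4):
    a=[]
    for i in range(n):
        ctrl.dwell(.02); s=monitor.read_state(); a.append(s["ft_force"])
    d=np.mean(a,axis=0)-F0; return np.array([d@SX,d@SY,d[2],(s["tcp_pos"]-O)@SX,(s["tcp_pos"]-O)@SY,s["tcp_pos"][2]])
for p in [(.2,62.3,48.5),(.25,62.3,48.15),(.25,62.8,48.15),(.25,63.1,48.15),(.25,63.4,48.15),(.25,63.7,48.15)]:
    ctrl.movel(S(*p),feed=15); r=f(); print(p,r)
    if r[1]<-7: break
ctrl.dwell(.3); print(f())
```

```text
(0.2, 62.3, 48.5) [ 1.01 -2.53  0.71  0.25 62.31 48.57]
(0.25, 62.3, 48.15) [ 1.66 -1.9   1.    0.4  62.43 48.36]
(0.25, 62.8, 48.15) [ 1.49 -4.9   2.2   0.4  62.52 48.34]
(0.25, 63.1, 48.15) [ 1.13 -6.39  2.74  0.43 62.59 48.35]
(0.25, 63.4, 48.15) [ 1.17 -7.02  2.73  0.43 62.63 48.37]
[ 1.19 -6.92  2.51  0.42 62.64 48.36]
```

Run:
```python
from h import *
ctrl.movel(S(.3,62.8,48.15),feed=15); ctrl.open_gripper(); st()
ctrl.movel(S(.3,62.8,150),feed=220); ctrl.dwell(.1);s=st()
m=cams.camera_model("wrist");im=cams.capture("wrist"); cv2.imwrite("pics/w5.png",im)
print(proj(m,[S(0,62.5,70),S(0,62.5,44),S(0,90.8,44)]))
```

```text
t18.08 tcp [574.8   -9.86  48.13] q [-0.08  0.33  1.47  0.    1.35 -1.54] F [-0.16 -0.06  0.85] M [ 0.01 -0.01 -0.02] g1.001
t18.80 tcp [573.72  -9.87 147.38] q [-0.08  0.23  1.37  0.    1.54 -1.54] F [-0.03 -0.54 -0.16] M [-0.03 -0.01 -0.03] g1.005
[[278.48 220.49]
 [278.66 207.5 ]
 [319.09 207.55]]
```

View pics/w5.png

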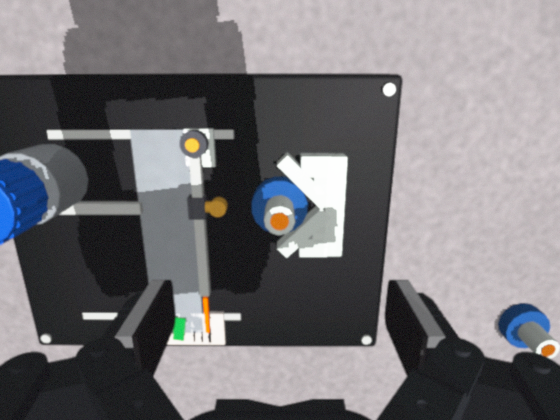

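Wrist view: the holder stands upright in the V, touching both arms (base at 279,205). The pointer is at rest at (207,315), with the green mark at (180,327). Next I'll locate the knob from above.

Run:
```python
from h import *
# grasp yaw: choose j6 start near -1.6 => opening dir
a=SY
p=S(-22,-97.6,190)
ctrl.move_pose(p,quat(a)); ctrl.dwell(.15); s=st()
m=cams.camera_model("wrist");im=cams.capture("wrist"); cv2.imwrite("pics/w6.png",im)
hsv=cv2.cvtColor(im,cv2.COLOR_BGR2HSV)
print(proj(m,[S(-22,-97.6,106),S(-22,-97.6,74)]))
for a_,c,s_ in comps(cv2.inRange(hsv,(100,120,40),(130,255,255))>0,200): print(a_,c,s_)
```

```text
t19.71 tcp [ 534.77 -165.08  189.12] q [-0.37  0.17  1.36  0.    1.62 -1.83] F [ 0.48  0.37 -0.54] M [ 0.04 -0.02 -0.04] g1.001
[[276.17 215.74]
 [276.61 200.8 ]]
3629 [274.46 212.84] [241 176  68  74]
1328 [461.87 209.51] [440 189  55  49]
```

View pics/w6.png

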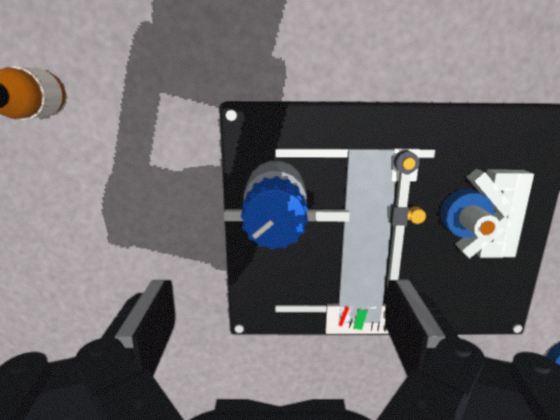

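```bash
cat >> h.py <<'E'
KN=(-21.8,-98.3)
def turn(d):
    q=np.array(monitor.read_state()["qpos"]);
    global QT
    q=QT.copy(); q[5]+=d; QT=q; ctrl.goto_joints(q)
    np.save("QT.npy",QT)
E
python3 - <<'E'
from h import *
import h
ctrl.movel(S(*KN,72),quat(SY),feed=150); st()
ctrl.close(45); ctrl.dwell(.1); s=st()
h.QT=np.array(kin.solve_ik(S(*KN,72),quat(SY))); print(h.QT)
turn(0.6); ctrl.dwell(.1); st()
turn(0.6); ctrl.dwell(.1); st()
im=cams.capture("top"); show(im,(250,165,400,290),"pics/t7.png",5)
im=cams.capture("wrist"); cv2.imwrite("pics/w7.png",im)
E
```

```text
t20.69 tcp [ 535.28 -167.66   73.17] q [-0.37  0.26  1.49  0.    1.39 -1.83] F [-0.09 -0.85  0.25] M [-0.03 -0.04 -0.02] g0.999
t21.27 tcp [ 534.82 -168.75   73.19] q [-0.37  0.26  1.49 -0.    1.39 -1.83] F [-3.   -4.83  4.58] M [-0.73  0.37  0.01] g0.476
[-0.37  0.26  1.49 -0.    1.39 -1.83]
t22.00 tcp [ 535.18 -167.91   73.18] q [-0.37  0.26  1.49 -0.    1.39 -1.23] F [-1.15 -0.64  5.38] M [-0.21  0.19 -0.21] g0.479
t22.73 tcp [ 535.93 -167.4    73.18] q [-0.37  0.26  1.49  0.    1.39 -0.63] F [5.46 1.04 5.1 ] M [ 0.18 -0.76 -0.2 ] g0.481
```

View pics/t7.png

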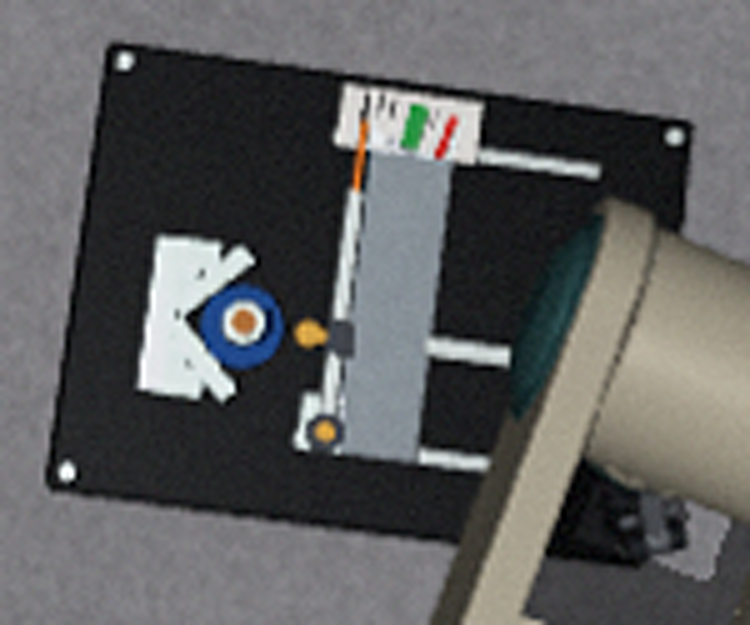

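View pics/w7.png

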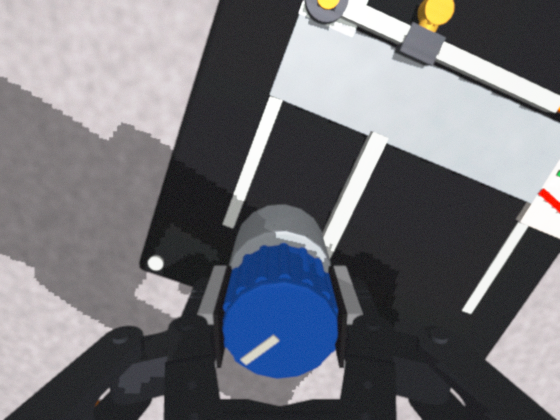

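Top view: the carriage has moved about 12 mm. The nose (292,333 in the crop) is about 5 mm short of the holder base, and the pointer is still at rest with the green mark unobstructed. I'll measure the pointer numerically as I turn.

```bash
cat >> h.py <<'E'
def measure(im=None,verbose=True):
    m=cams.camera_model("top")
    if im is None: im=cams.capture("top")
    sub=im.copy(); hsv=cv2.cvtColor(im,cv2.COLOR_BGR2HSV).astype(int); H,Sx,V=hsv[...,0],hsv[...,1],hsv[...,2]
    roi=np.zeros(H.shape,bool); roi[170:225,290:372]=1
    def cen(mask,w):
        ys,xs=np.nonzero(mask&roi); ww=w[ys,xs].astype(float); return np.array([(xs*ww).sum()/ww.sum(),(ys*ww).sum()/ww.sum()]),len(xs)
    o,no=cen((H>=5)&(H<=19)&(Sx>110)&(V>80),Sx); g,ng=cen((H>50)&(H<80)&(Sx>90),Sx); r,nr=cen(((H>=172)|(H<=3))&(Sx>110)&(V>60),Sx)
    roi[:]=0; roi[235:265,295:340]=1
    p,npv=cen((H>=8)&(H<=25)&(Sx>110)&(V>70)&(np.arange(420)[:,None]>241),Sx)
    W=onz(m,[o,g,r,p],40)[:,:]-O; L=np.c_[W@SX,W@SY]
    ang=lambda i:-np.arctan2(L[i,1]-L[3,1],L[i,0]-L[3,0])
    res=dict(point=ang(0),green=ang(1),red=ang(2),n=(no,ng,nr,npv))
    if verbose: print("ptr %.4f green %.4f red %.4f  diff(green-ptr) %.4f"%(res["point"],res["green"],res["red"],res["green"]-res["point"]),res["n"],L.round(1).tolist())
    return res
E
python3 - <<'E'
from h import *
import h
measure(cv2.imread("pics/top0.png"))
h.QT=np.load("QT.npy"); measure()
for d in (.3,.15,.1,.1):
    turn(d); ctrl.dwell(.05); s=monitor.read_state(); print(s["clock"],s["qpos"][5],s["wrist_torque"],s["ft_force"]); r=measure()
    if r["green"]-r["point"]<.09: break
im=cams.capture("top"); show(im,(250,165,400,290),"pics/t8.png",5)
E
```

```text
ptr -0.0054 green 0.1562 red 0.2607  diff(green-ptr) 0.1616 (22, 31, 12, 14) [[85.5, 5.3], [106.7, -19.4], [101.1, -34.6], [-45.6, 4.6]]
ptr -0.0023 green 0.1468 red 0.2621  diff(green-ptr) 0.1491 (22, 32, 13, 13) [[87.4, 17.0], [107.1, -5.8], [101.6, -22.7], [-45.2, 16.7]]
23.3167 -0.3311845765586384 [ 0.19 -1.19 -0.13] [9.19 1.56 3.44]
ptr -0.0044 green 0.1473 red 0.2606  diff(green-ptr) 0.1517 (23, 36, 14, 12) [[85.7, 20.1], [105.0, -2.8], [101.6, -19.6], [-45.3, 19.5]]
23.6833 -0.18111355791066625 [ 0.12 -1.38 -0.18] [8.57 1.97 2.42]
ptr -0.0027 green 0.1559 red 0.2626  diff(green-ptr) 0.1586 (21, 29, 18, 14) [[87.1, 21.6], [105.3, -2.5], [101.5, -18.3], [-45.5, 21.2]]
24.0333 -0.08113796902384536 [ 0.2  -1.51 -0.14] [9.87 1.2  1.31]
ptr -0.0047 green 0.1515 red 0.2589  diff(green-ptr) 0.1562 (23, 33, 13, 13) [[86.6, 22.6], [101.0, -0.4], [101.8, -17.1], [-45.8, 22.0]]
24.3833 0.018819742377377824 [ 0.06 -1.71 -0.16] [11.41  0.91  0.69]
ptr 0.0060 green 0.1662 red 0.2634  diff(green-ptr) 0.1602 (23, 33, 14, 14) [[86.3, 22.7], [106.4, -2.0], [102.8, -16.6], [-45.7, 23.5]]
```

View pics/t8.png

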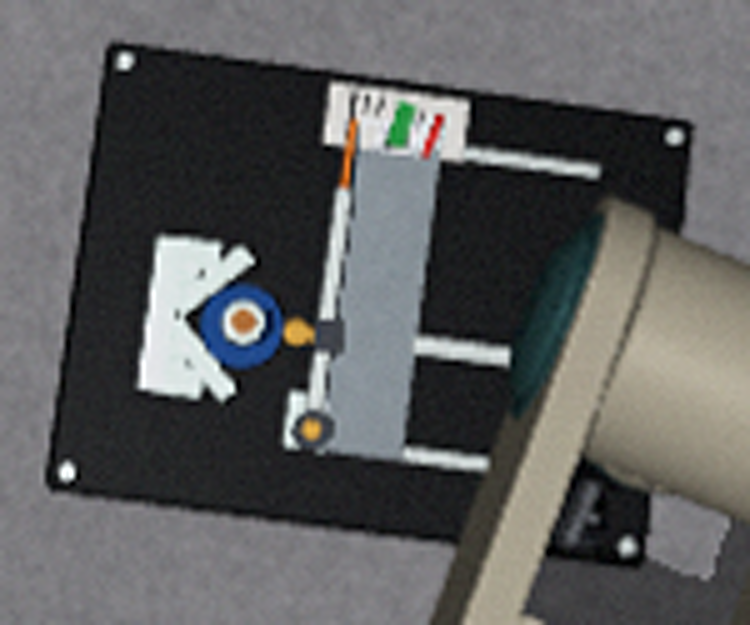

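Nose is at contact with the holder and the pointer is still at rest (end play). Continue in small steps, with the pointer measured each time.

Run:
```python
from h import *
import h
h.QT=np.load("QT.npy")
for i in range(10):
    turn(.12); ctrl.dwell(.05); s=monitor.read_state(); print("%.2f"%s["clock"],s["qpos"][5],s["wrist_torque"],s["ft_force"]); r=measure()
    if r["green"]-r["point"]<.07 or np.linalg.norm(s["ft_force"])>20: break
im=cams.capture("top"); show(im,(250,165,400,290),"pics/t9.png",5)
```

```text
24.78 0.13882261404050966 [ 0.05 -1.84 -0.13] [12.27  0.01  1.19]
ptr 0.0028 green 0.1558 red 0.2596  diff(green-ptr) 0.1530 (24, 32, 13, 12) [[87.8, 23.8], [105.9, 0.3], [101.6, -15.0], [-45.8, 24.2]]
25.13 0.2588682420812726 [-0.   -2.   -0.17] [13.88 -0.85  0.16]
ptr 0.0069 green 0.1663 red 0.2621  diff(green-ptr) 0.1594 (22, 34, 12, 14) [[87.2, 24.8], [105.8, 0.3], [101.8, -13.8], [-45.6, 25.7]]
25.48 0.37886797541435 [-0.14 -2.16 -0.16] [14.8  -1.25 -0.26]
ptr 0.0049 green 0.1510 red 0.2607  diff(green-ptr) 0.1461 (27, 34, 14, 14) [[87.3, 26.0], [106.3, 3.5], [100.7, -12.4], [-45.7, 26.6]]
25.83 0.4988617508848317 [-0.24 -2.3  -0.21] [15.6  -1.51 -0.83]
ptr 0.0069 green 0.1693 red 0.2634  diff(green-ptr) 0.1623 (22, 32, 13, 15) [[87.1, 27.2], [105.0, 2.4], [101.4, -11.5], [-45.6, 28.1]]
26.18 0.6188589724564769 [-0.31 -2.47 -0.21] [16.43 -2.92 -1.94]
ptr 0.0110 green 0.1560 red 0.2608  diff(green-ptr) 0.1449 (23, 33, 14, 15) [[86.8, 27.7], [106.7, 5.2], [102.3, -10.3], [-45.6, 29.1]]
26.53 0.7388061092310525 [-0.48 -2.49 -0.1 ] [16.08 -3.82 -2.16]
ptr 0.0338 green 0.1626 red 0.2619  diff(green-ptr) 0.1289 (22, 33, 15, 14) [[86.0, 25.9], [107.3, 5.3], [102.0, -9.2], [-45.6, 30.4]]
26.88 0.858829367260078 [-0.55 -2.54 -0.13] [17.03 -4.56 -1.83]
ptr 0.0593 green 0.1779 red 0.2625  diff(green-ptr) 0.1186 (20, 35, 15, 15) [[87.3, 23.7], [106.6, 4.2], [101.9, -8.0], [-45.4, 31.5]]
27.23 0.9787917996127307 [-0.69 -2.68 -0.16] [18.17 -4.72 -3.07]
ptr 0.0863 green 0.1618 red 0.2665  diff(green-ptr) 0.0755 (21, 36, 15, 13) [[86.8, 21.9], [108.4, 8.2], [101.4, -6.7], [-45.3, 33.3]]
27.58 1.0987871965304479 [-0.8  -2.73 -0.15] [18.8  -5.7  -3.66]
ptr 0.1048 green 0.1616 red 0.2616  diff(green-ptr) 0.0568 (18, 31, 12, 14) [[85.9, 20.0], [105.9, 9.2], [102.0, -5.6], [-45.3, 33.8]]
```

View pics/t9.png

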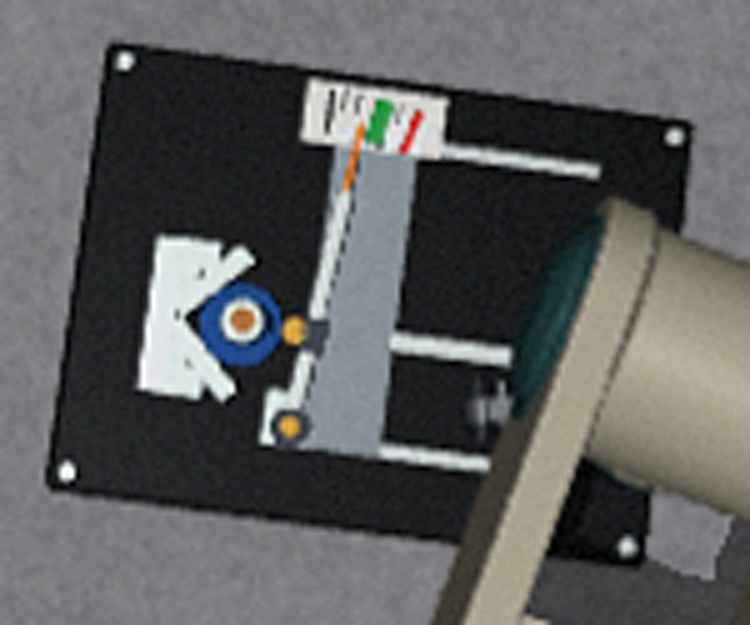

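Run:
```python
from h import *
import h
h.QT=np.load("QT.npy")
for d in (.12,.1):
    turn(d); ctrl.dwell(.05); s=monitor.read_state(); print("%.2f"%s["clock"],s["qpos"][5],s["wrist_torque"],s["ft_force"]); r=measure()
    if r["point"]>.15: break
r=[measure(verbose=False)["point"] for i in range(4)]; print(np.mean(r),r)
im=cams.capture("top"); show(im,(250,165,400,290),"pics/t10.png",5)
```

```text
27.98 1.2187332994437885 [-0.91 -2.76 -0.09] [17.57 -6.75 -3.47]
ptr 0.1334 green 0.1823 red 0.2659  diff(green-ptr) 0.0489 (19, 28, 13, 15) [[85.9, 18.1], [106.9, 7.7], [102.8, -4.6], [-45.3, 35.7]]
28.33 1.318751325631135 [-1.07 -2.73 -0.1 ] [18.28 -7.4  -4.99]
ptr 0.1472 green 0.1511 red 0.2615  diff(green-ptr) 0.0039 (19, 26, 13, 13) [[86.1, 16.4], [108.4, 12.5], [101.3, -3.3], [-45.4, 35.9]]
0.14782555417616697 [np.float64(0.14722033243843163), np.float64(0.1472992650227423), np.float64(0.14842443712107545), np.float64(0.1483581821224185)]
```

View pics/t10.png

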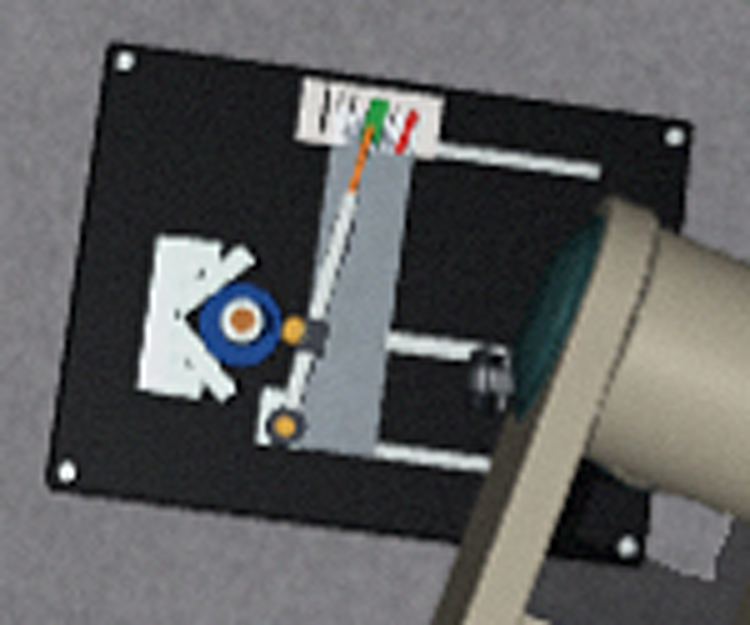

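Run:
```python
from h import *
import h
h.QT=np.load("QT.npy")
turn(.05); ctrl.dwell(.1); print([measure(verbose=False)["point"] for i in range(2)])
ctrl.open_gripper(); ctrl.dwell(.2); print([measure(verbose=False)["point"] for i in range(2)]); s=st()
q=quat(R.from_quat(s["tcp_rot"],scalar_first=True).as_matrix()[:,2]*[1,1,0])
p=s["tcp_pos"]; ctrl.movel([p[0],p[1],150],q,feed=200); st(); measure()
p2=S(95,-50,190); ctrl.move_pose(p2,quat(SX)); ctrl.dwell(.2)
m=cams.camera_model("wrist");print(proj(m,[S(105,13,40),S(0,62,70)])); im=cams.capture("wrist"); cv2.imwrite("pics/w11.png",im)
im=cams.capture("top"); cv2.imwrite("pics/t11.png",im)
st()
```

```text
[np.float64(0.15847782914960795), np.float64(0.1585396867980973)]
[np.float64(0.15866070942595137), np.float64(0.15856446652688327)]
t29.89 tcp [ 534.59 -167.47   72.01] q [-0.37  0.26  1.49  0.    1.39  1.37] F [0.55 0.14 0.65] M [-0.05 -0.03 -0.02] g0.999
t30.43 tcp [ 534.44 -167.4   149.61] q [-0.37  0.19  1.41  0.    1.54  1.37] F [-0.19  0.83 -0.68] M [ 0.01 -0.02  0.02] g0.996
ptr 0.1586 green 0.1639 red 0.2628  diff(green-ptr) 0.0053 (19, 31, 13, 13) [[85.4, 15.6], [105.0, 11.6], [101.4, -3.0], [-45.4, 36.5]]
[[292.46 109.04]
 [133.06  35.06]]
t32.14 tcp [ 656.03 -132.87  190.06] q [-0.25  0.48  0.98 -0.    1.69 -0.14] F [ 0.46 -0.74  0.3 ] M [-0.01  0.1  -0.01] g0.999
```

View pics/w11.png

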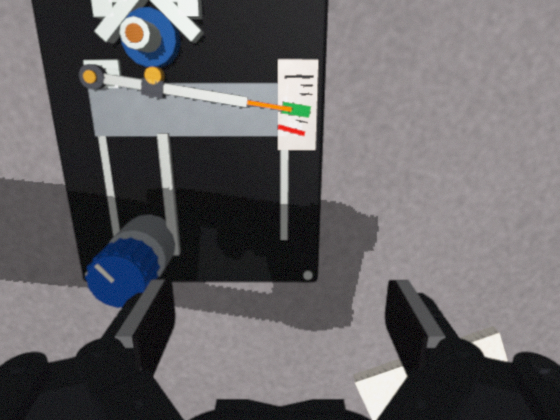

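Wrist view: the orange pointer tip ends inside the green mark at (293,109), with the red line clear at (292,130). The jaw tip bears on the blue base at (150,68), and the holder is upright in the V. One last check of the pointer crop and the bystanders, then hand in.

Run:
```python
from h import *
im=cv2.imread("pics/w11.png"); show(im,(230,50,330,160),"pics/w11c.png",5)
a=cv2.imread("pics/top0.png");b=cv2.imread("pics/t11.png");m=cams.camera_model("top")
for n,t in(("0",a),("1",b)):
    hsv=cv2.cvtColor(t,cv2.COLOR_BGR2HSV)
    print(n,"orange",[c.round(1).tolist() for A,c,s in comps(cv2.inRange(hsv,(5,100,60),(22,255,255))>0,8)])
    print(n,"box",[c.round(1).tolist() for A,c,s in comps(cv2.inRange(hsv,(50,120,60),(80,255,255))>0,300)])
measure(b)
```

```text
0 orange [[243.6, 148.0], [213.5, 166.0], [179.7, 183.5], [326.4, 196.8], [205.6, 209.6], [316.7, 231.8], [319.7, 251.5], [194.2, 269.7], [439.7, 289.4]]
0 box [[136.2, 225.0]]
1 orange [[243.6, 148.0], [213.5, 166.0], [179.7, 183.7], [322.1, 196.6], [298.0, 228.5], [308.1, 230.6], [306.4, 249.6], [194.4, 269.6], [439.8, 289.4]]
1 box [[136.2, 225.0]]
ptr 0.1586 green 0.2722 red 0.2628  diff(green-ptr) 0.1136 (19, 36, 13, 13) [[85.4, 15.6], [102.5, -4.8], [101.4, -3.0], [-45.4, 36.5]]
```

View pics/w11c.png

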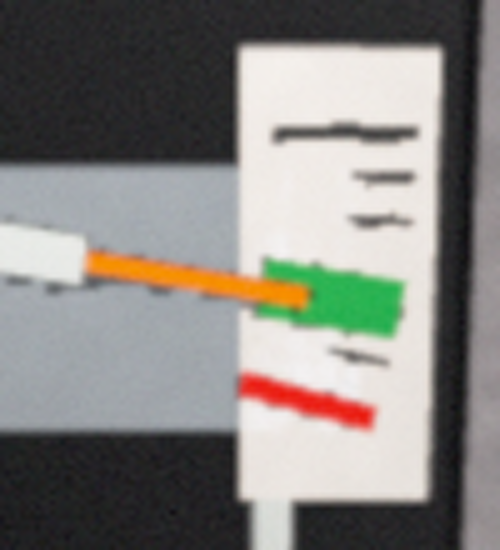

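Run:
```python
from h import *
ctrl.job_done(); st()
```

```text
the job is handed in; nothing more can be done
the job is handed in; nothing more can be done
```

The job is handed in at about 32 s of the 69 s allowed. The blue holder is clamped in the V stop, and the pointer stands on the green mark.

- **Holder:** I took the blue holder nearest the robot and set it upright on the stage. I slid it along the stage's +y until it met the stop at y ≈ 62 mm, then pushed with about 7 N to be sure it bears. The largest force at the stop was about 7 N.
- **Knob:** I turned it about 3.2 rad clockwise in one grasp. I watched the pointer in the top view through the end play and the rise in tension. It never went past about 0.16 rad (red line at 0.25), and I then let go.

**Last checks:**
- **Pointer:** it read 0.1586 rad both before and after I let go. The close wrist view shows the tip in the middle of the green mark.
- **Holder position:** it stands upright in the V with the jaw tip on its base.
- **Bystanders:** the grey holder, bottle, slide box and the other blue holders are within 0.2 px of where they started.

**What disagreed:**
- During the slide there was an early resistance at y ≈ 57 mm. The picture still showed a gap, so I took it for stage friction under my down-force, eased off and carried on.
- The top and side views differed by 2–4 mm in y.
- The knob grasp was slightly off-centre, so the side force rose to about 18 N, below the 40 N limit.
- The last automatic reading of the green mark was wrong, probably because the arm was in that part of the picture. I relied on the wrist view instead.

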